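# Sweep the brass scrap off the soldering board into its scrap box

## Robot

A 6-joint arm with a two-finger parallel gripper is mounted at the origin on a cart in front of the work surface, level with it; the furniture and walls round the work are solid. World frame = base frame: x ahead of the robot, y to its left, z up, the work surface at z = 0. Lengths are in m, angles in degrees, forces in N, time in s.
With the tool pointing down it reaches from about 0.3 to 0.85 m from the base axis. Payload 4.2 kg.
Tool frame: the origin (TCP) lies at the very end of the fingers, on their centre line; the grasp point (between the pads) lies 19 mm behind it (manip.grasp_offset is the distance from the TCP to the grasp point, in m); z points along the fingers, y is the line along which they close (so a half turn about z gives the same grasp; the last joint's range is limited). The gripper opens to 91 mm and grips with 3 to 60 N. Pads are 32 mm wide; open, the fingers measure 118 mm over their backs; the gripper's body (76 mm by 178 mm) begins 60 mm behind the grasp point.
Start: joints at [-66.119, 18.312, 89.639, -0, 72.044, -1.146], TCP at [0.243, -0.521, 0.192] pointing down, gripper open.
Joint ranges: [-177.97, 177.97], [-48.28, 115.42], [12.27, 149.76], [-77.06, 257.06], [2.81, 150.46], [-146.56, 146.56]. Speed limits (degrees/s): [147.25, 147.25, 180, 180, 180, 180].

## Interface

Orientations are given as [roll, pitch, yaw] about the fixed x, y, z axes, in that order (R = Rz(yaw) Ry(pitch) Rx(roll)).
In Python, from workcell import manip gives the robot as it stands.
- The arm moves only by the tool step_arm, never from a script. Its argument "motion" is a list of rows, each a list of 6 numbers: the shift along the tool's x, y, z in m, then the turn, a rotation vector about the tool's x, y, z in degrees. In form: [[x, y, z, rx, ry, rz], ...]. A call has 1 to 5 rows; each row shifts and turns the commanded pose from where the row before left it, along the tool's axes as they then stand; what a row does not reach is not made up. A row lasts 1/8 s, in which the tool goes at most 62.5 mm and 10.7 degrees, less where a joint would pass 70% of its speed; a pose out of reach is approached as far as the arm can. A call is refused whole if a number of a shift passes 0.0625 or a number of a turn 10.7, either way. A call with a gripper value outside its range is refused whole. "gripper" is the finger opening in m, from 0 to 0.0912, set as the call begins (left out, the last holds). The fingers move at their own pace and stop on an object; "force" is the grip in N (left out, the last holds). Time passes only in rows, so rows that do not move let the fingers close. It gives the time, the measured TCP pose, the force, the opening and the grip force at its end, in the units of the state.
- manip.get_obs(): the state, without advancing time (a new reading comes with each control period).
- manip.get_image(name): name is "scene" or "top"; returns a dict with "image" (400x640x3 uint8, red, green, blue), "range_z" (400x640 float32, m along the optical axis (not along the pixel's ray), 0 where there is no reading), "K" (3x3 intrinsics, pixels), "R" (3x3) and "t" (3): a world point X has camera coordinates R X + t. Camera axes: x right, y down, z forward; pixel columns grow to the right and rows downward; lengths in m; the calibration is good to about 2 mm. A picture is of the moment at which its call begins.
- manip.sign_off(): hands the job in; it is judged then, once.
Trained networks look in a picture, given as the dict that the camera call returned (one of the last four; its "shot" number tells which), for a name from the list of things; names that differ only in an ending like _2 or _b are one class to them, and where a whole thing is asked for, a point or a joint stands for the part that bears it (a point fixed in the world has none). Each returns a list of dicts, best first, with "confidence" (0 to 1); they miss things now and then, are a little off and sometimes report something else, mostly with a low value. They report only what shows in the picture. A call takes as long as a camera call.
- manip.boxes_of(name, picture): "bbox" ([left, top, right, bottom] in pixels, round what is visible of it).
- manip.outline_of(name, picture): "pixels" (400x640 bool, what is visible of it) and "bbox" ([left, top, right, bottom] in pixels, round what is visible of it).
The state is a dict: "time": time; "joints": joint angles; "joint_vel": joint speeds; "effort": joint torques, N m; "eef_pos": TCP position; "tcp_rot": TCP orientation; "wrist_force": force on the tool from outside, world axes, zero at the start; "wrist_torque": the same for the moment, N m; "finger_gap": finger opening in m; "grip_force": force on a finger pad.
Only numpy, scipy, OpenCV 4.12 (cv2) and the standard library are available. Lean on these libraries where they do the work, as an engineer would, in place of code of your own. Each camera call takes 0.05 s, during which the arm holds its last target. There are 200 camera calls.

## Task

Three brass offcuts are left on the soldering board in the sweeping pan. With the fingertips, push the scrap box's sliding lid right back by its upturned lip, sweep all three offcuts across the board and through the throat into the box, then push the lid fully shut again. Sweep the offcuts along the surface, never pick them up, and leave the charcoal block on the board and the tin and the tweezers beside the pan where they are.

Things in the scene. Friction and masses are not known exactly. Their poses are not given: they have to be found in the camera images.
- pan: Folded sheet-metal sweeping pan fixed to the bench, 184 mm (its x) by 453 mm (its y, from +214 to -239 mm). Origin on the bench top, z up; at yaw 0 its x points away from the robot and its y to the robot's left. A 3 mm rim, top 56 mm above the bench, runs along both long sides (inner faces x = +-89 mm) and the left end (y = +211 mm). Sweeping goes along its -y.
- board_centre (a point): Centre of the top of the scorched grey soldering board, the flat, fixed working surface in the pan, 172 mm (pan x) by 232 mm (pan y), 40 mm above the bench, 16 mm below the rim; its centre lies at pan y = +92 mm, its throat-side edge at y = -24 mm.
- throat (a point): Middle of the throat, on the edge where the floor ends (pan y = -76 mm). From the board a metal floor, 0.5 mm lower than the board, leads here for 51 mm between two fences (tops 56 mm above the bench) that narrow evenly from 177 mm to 87 mm apart. Just past the edge things drop into the scrap box.
- scrap_mouth (a point): Centre of the scrap box's mouth, level with the board's top, 40 mm above the bench. Mouth 75 mm along pan y (-77 to -152 mm), 90 mm wide; box floor 4 mm above the bench. The lid covers it when shut. Guide rails at both sides (inner faces 45 mm from the middle) stand 50 mm above the bench; beyond the mouth a closed deck carries the opened lid.
- lid (a joint): Travel of the flat steel sliding lid of the scrap box, in m: 0 = fully shut, 0.074 = fully open; it may start a little open. It opens along the pan's -y, away from the board, and stays where it is left; sliding it takes about 1.5 N. The lid is 89 mm wide and reaches 79 mm from its lip away from the board; its upper face is 43 mm above the bench.
- lid_lip (a point): Middle of the top edge of the lid's upturned lip along the lid's board-side edge: 84 mm wide along pan x, 3 mm thick (5 mm at the bead on top), top 64 mm above the bench. Shut, it stands just past the throat at pan y = -78 mm; it moves with the lid. Push its board side to open, its other side (fingertips just above the lid) to shut.
- button_centre (a point): Centre (half-way up) of the casting button: loose round brass lump 27 mm in diameter and 16 mm high with a thin stub on top, 36 g, lying on the board.
- bar_centre (a point): Centre of the bar end: loose rectangular brass block 28 x 12 x 10 mm high, 28 g, lying on the board; its long side along its x.
- angle_centre (a point): Centre of the angle offcut: loose L-shaped piece of 9 mm square brass bar, 26 x 21 mm over all and 9 mm high, 26 g, lying on the board.
- charcoal: Loose black charcoal block, 51 x 59 x 35 mm high, origin under its centre, standing on the board near the pan's closed (left) end. Not to be disturbed.
- ring_tin: Loose round aluminium screw tin, 76 mm in diameter, 32 mm high, origin under its centre, on the bench behind the pan. Not to be disturbed.
- tweezers: Loose dark soldering tweezers, 161 x 22 x 7 mm, origin under their centre, on the bench in front of the pan. Not to be disturbed.

How it is judged (in metres and radians):
On the way, in this order (a step that is already met when the one before it is completed fails the run):
1. the lid is pushed back (open by more than 55 mm) (value of joint lid above 0.055 m), for 0.2 s.
2. all three brass offcuts lie in the scrap box (height (world z) of each of button_centre, bar_centre, angle_centre below 0.032 m and y of button_centre in the frame of pan between -0.155 and -0.073 m and x of button_centre in the frame of pan between -0.047 and 0.047 m and y of bar_centre in the frame of pan between -0.155 and -0.073 m and x of bar_centre in the frame of pan between -0.047 and 0.047 m and y of angle_centre in the frame of pan between -0.155 and -0.073 m and x of angle_centre in the frame of pan between -0.047 and 0.047 m), for 0.2 s.
At the end, for the whole second after the job is handed in: All three brass offcuts lie inside the scrap box, below its mouth, and the lid is shut to within 5 mm (all of step 2 and value of joint lid below 0.005 m); the robot touches nothing.
It fails at once if an offcut is lifted off the surface by more than about 15 mm (height (world z) of any of button_centre, bar_centre, angle_centre above 0.064 m).
It fails at once if the charcoal block, the tin or the tweezers are moved by more than 12 mm (distance of any of charcoal, ring_tin, tweezers from where it was at the start of the episode above 0.012 m).
It also fails if it takes over 67 s, if anything falls off the work surface, if the arm or the gripper's body presses on something with over 40 N, if the wrist force passes 120 N, or if a joint passes its speed limit or range.

## Working session

There is one attempt and no reset: what is moved stays moved. The work goes in short steps, Python scripts to look and compute and a tool call to move; the robot and the scene stay as the last step left them, time stands still between calls to the robot, and variables do not carry over. Pictures are saved under pics/ and viewed, at most 10 in all, crops included, and the job is handed in when it is done.

Besides the shell and the picture viewer there is one more tool, called after ">>>" in YAML: its name, and indented under it one key for each argument. step_arm: Moves the arm, as the interface text tells. Its arguments: {"type":"object","properties":{"motion":{"type":"array","items":{"type":"array","items":{"type":"number"}}},"gripper":{"type":"number"},"force":{"type":"number"}},"required":["motion"]}

```bash
mkdir -p pics; cat > h.py <<'E'
import numpy as np, cv2
from workcell import manip
def pts(p,mask):
    v,u=np.nonzero(mask&(p["range_z"]>0)); z=p["range_z"][v,u]
    c=np.linalg.inv(p["K"])@np.vstack([u*z,v*z,z])
    return (p["R"].T@(c-np.array(p["t"]).reshape(3,1))).T
E
python3 - <<'E'
from h import *
o=manip.get_obs(); print(o["eef_pos"],o["tcp_rot"],o["time"])
for n in ["scene","top"]:
    p=manip.get_image(n); cv2.imwrite(f"pics/{n}0.png",p["image"][:,:,::-1])
    print(n,p["K"].round(1).tolist(),(-p["R"].T@np.array(p["t"])).round(3))
    for t in ["pan","lid","lid_lip","button_centre","bar_centre","angle_centre","charcoal","ring_tin","tweezers"]:
        for r in manip.outline_of(t,p)[:1]:
            P=pts(p,r["pixels"]); 
            if len(P)==0: continue
            print(t,round(r["confidence"],2),np.round(r["bbox"]),"med",np.median(P,0).round(4),"lo",np.percentile(P,2,0).round(3),"hi",np.percentile(P,98,0).round(3))
E
```

```text
[ 0.24301696 -0.5205146   0.1912332 ] [-1.79898850e+02 -2.00565000e-03  2.50255794e+01] 0.0
scene [[375.7, 0.0, 322.0], [0.0, 375.7, 200.6], [0.0, 0.0, 1.0]] [0.143 0.707 0.462]
lid 0.63 [350. 189. 389. 205.] med [ 0.5239 -0.0442  0.0451] lo [ 0.487 -0.119  0.042] hi [ 0.567 -0.037  0.065]
lid_lip 0.97 [344. 189. 388. 206.] med [ 0.5245 -0.0469  0.0449] lo [ 0.482 -0.129  0.005] hi [ 0.57  -0.037  0.064]
button_centre 0.4 [344. 220. 359. 230.] med [0.4849 0.0906 0.0486] lo [0.475 0.074 0.041] hi [0.498 0.099 0.056]
bar_centre 0.52 [389. 223. 418. 252.] med [ 0.3985 -0.0202  0.0051] lo [ 0.388 -0.077 -0.001] hi [0.408 0.058 0.008]
angle_centre 0.4 [315. 205. 326. 213.] med [0.5796 0.0599 0.048 ] lo [0.573 0.049 0.042] hi [0.596 0.07  0.05 ]
charcoal 0.59 [293. 234. 326. 262.] med [0.4881 0.2291 0.0663] lo [0.47  0.197 0.042] hi [0.519 0.244 0.074]
ring_tin 0.92 [245. 211. 271. 226.] med [0.6925 0.1576 0.0322] lo [0.669 0.118 0.016] hi [0.724 0.191 0.034]
tweezers 0.49 [388. 223. 417. 253.] med [ 0.398  -0.0396  0.006 ] lo [ 0.388 -0.081  0.001] hi [0.406 0.063 0.008]
top [[443.3, 0.0,
[... 259 characters left out ...]
] hi [ 0.566 -0.04   0.064]
lid_lip 0.61 [384. 207. 424. 254.] med [ 0.5223 -0.08    0.043 ] lo [ 0.481 -0.117  0.04 ] hi [ 0.565 -0.04   0.064]
bar_centre 0.6 [317. 217. 327. 233.] med [0.5317 0.0813 0.0495] lo [0.52  0.075 0.046] hi [0.544 0.087 0.052]
angle_centre 0.49 [326. 198. 345. 204.] med [0.5815 0.0554 0.0475] lo [0.572 0.044 0.036] hi [0.594 0.071 0.052]
charcoal 0.87 [237. 230. 267. 256.] med [0.4937 0.2124 0.0707] lo [0.469 0.189 0.043] hi [0.517 0.24  0.075]
ring_tin 0.91 [270. 134. 310. 166.] med [0.6842 0.1518 0.0314] lo [0.651 0.119 0.027] hi [0.718 0.187 0.034]
tweezers 0.91 [329. 287. 403. 300.] med [ 0.3954 -0.0234  0.0049] lo [ 0.386 -0.081  0.001] hi [0.406 0.059 0.009]
```

```bash
python3 - <<'E'
import cv2
i=cv2.imread("pics/top0.png")[120:310,210:480]; cv2.imwrite("pics/top0c.png",cv2.resize(i,None,fx=2.9,fy=2.9,interpolation=cv2.INTER_CUBIC))
E
```

```text
(no output)
```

View pics/top0c.png

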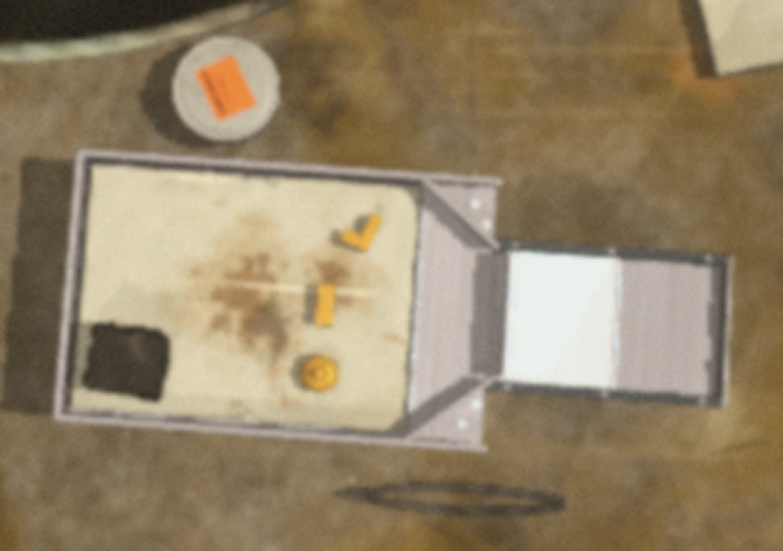

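View pics/scene0.png

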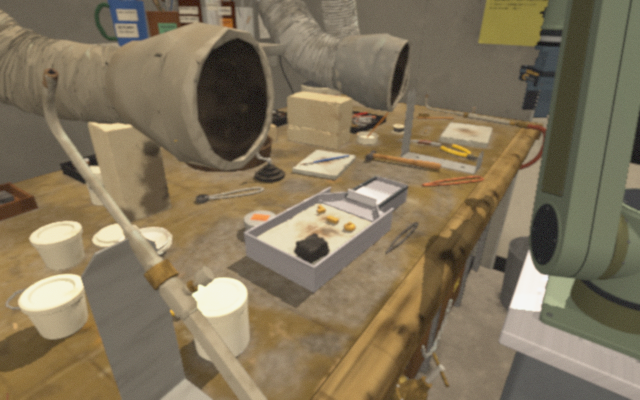

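```bash
python3 - <<'E'
from h import *
p=manip.get_image("top")
U=np.ones((400,640),bool); P=pts(p,U)
b=(P[:,0]>.4)&(P[:,0]<.66)&(P[:,1]>-.22)&(P[:,1]<.31)
Z=P[b]
rim=Z[(Z[:,2]>.049)&(Z[:,2]<.062)]
# long outer sides at y in -0.02..0.27 : outermost rim x per y bin
def side(s):
    A=[]
    for y in np.arange(0.0,.24,.006):
        q=rim[abs(rim[:,1]-y)<.003]
        q=q[q[:,0]>.59] if s>0 else q[q[:,0]<.47]
        if len(q): A.append((y,np.median(q[:,0])))
    A=np.array(A); k=np.polyfit(A[:,0],A[:,1],1); r=A[:,1]-np.polyval(k,A[:,0]); g=abs(r)<.004
    return np.polyfit(A[g,0],A[g,1],1),g.sum()
(f,n1),(n,n2)=side(1),side(-1); print(f,n,n1,n2)
yaw=-np.arctan((f[0]+n[0])/2); print("yaw",np.degrees(yaw),"width",f[1]-n[1])
ex=np.array([np.cos(yaw),np.sin(yaw)]); ey=np.array([-np.sin(yaw),np.cos(yaw)])
# left end
q=rim[(rim[:,0]>.50)&(rim[:,0]<.58)]; v=q[:,:2]@ey; v=v[v>v.max()-.012]; print("left end rim v",np.percentile(v,[10,50,90]))
e=np.median(v)-.2125
cx=((f[1]+n[1])/2); # at y=0
xc=(np.array([cx,0])@ex)
O=xc*ex+e*ey; print("pan origin",O)
np.savez("pan.npz",O=O,yaw=yaw)
def pan(X): d=X[...,:2]-O; return np.stack([d@ex,d@ey],-1)
C=pan(Z)
# lip: height 58-68
L=(Z[:,2]>.058)&(abs(C[:,0])<.06)&(C[:,1]<-.06)&(C[:,1]>-.18); print("lip",L.sum(),np.percentile(C[L],[5,50,95],axis=0).round(4).tolist(),np.median(Z[L,2]))
bd=(abs(C[:,0])<.06)&(C[:,1]<.15)&(C[:,1]>.12); print("board z",np.median(Z[bd,2]))
img=p["image"][U&(p["range_z"]>0)][b].astype(int)
br=((img[:,0]-img[:,2])>90)&(abs(C[:,0])<.085)&(C[:,1]>-.02)
n_,lab,st,ce=0,0,0,0
from scipy.cluster.hierarchy import fclusterdata
l=fclusterdata(C[br],.008,criterion='distance',method='single')
for k in set(l):
    c=C[br][l==k]
    if len(c)>15: print("brass",len(c),c.mean(0).round(4),c.min(0).round(3),c.max(0).round(3),"z",np.median(Z[br][l==k][:,2]).round(4))
for t in ["charcoal"]:
    r=manip.outline_of(t,p)[0]; c=pan(pts(p,r["pixels"])); print(t,np.percentile(c,[3,97],axis=0).round(3).tolist())
print("TCP pan",pan(np.array(manip.get_obs()["eef_pos"])))
print("world of pan y 0, -.04:",O,O-.04*ey,"throat",O-.076*ey)
E
```

```text
[0.07063684 0.61839686] [0.06318806 0.43888968] 38 38
yaw -3.8280945694724933 width 0.1795071855867162
left end rim v [0.29054094 0.29204822 0.29447877]
pan origin [0.53159783 0.04415559]
lip 134 [[-0.0488, -0.0883], [-0.0022, -0.0857], [0.0469, -0.068]] 0.06315703412537266
board z 0.03811595749318446
brass 82 [0.0486 0.0148] [0.039 0.003] [0.062 0.029] z 0.0487
brass 120 [-0.0487  0.0372] [-0.06   0.026] [-0.038  0.048] z 0.0495
brass 90 [-0.0008  0.0374] [-0.015  0.031] [0.014 0.044] z 0.0488
charcoal [[-0.073, 0.143], [-0.027, 0.193]]
TCP pan [-0.24997089 -0.58317343]
world of pan y 0, -.04: [0.53159783 0.04415559] [0.5289273  0.00424483] throat [ 0.52652383 -0.03167485]
```

```bash
cat >> h.py <<'E'
from scipy.spatial.transform import Rotation as Ro
import os
if os.path.exists("pan.npz"):
    D=np.load("pan.npz");O=D["O"];yaw=float(D["yaw"])
    ex=np.array([np.cos(yaw),np.sin(yaw)]); ey=np.array([-np.sin(yaw),np.cos(yaw)])
def pan(X): d=np.asarray(X)[...,:2]-O; return np.stack([d@ex,d@ey],-1)
def plan(tx,ty,z,N):
    o=manip.get_obs(); p0=np.array(o["eef_pos"]); R=Ro.from_euler("xyz",o["tcp_rot"],degrees=True)
    T=np.r_[O+tx*ex+ty*ey,z]; Rt=Ro.from_matrix(np.c_[np.r_[ey,0],np.r_[ex,0],[0,0,-1]])
    w=(R.inv()*Rt).as_rotvec(); print("now",p0.round(4),pan(p0).round(4),"turn",np.degrees(w).round(2))
    for i in range(N):
        Ri=R*Ro.from_rotvec(w*i/N); print(np.r_[Ri.inv().apply((T-p0)/N),np.degrees(w)/N].round(4).tolist())
E
python3 -c "
from h import *
plan(0,-.045,.12,12)"
```

```text
now [ 0.2433 -0.521   0.1921] [-0.25   -0.5832] turn [  0.     0.   -61.15]
[0.0399, -0.0292, 0.006, 0.0003, 0.0001, -5.0956]
[0.0423, -0.0256, 0.006, 0.0003, 0.0001, -5.0956]
[0.0444, -0.0217, 0.006, 0.0003, 0.0001, -5.0956]
[0.0462, -0.0177, 0.006, 0.0003, 0.0001, -5.0956]
[0.0476, -0.0135, 0.006, 0.0003, 0.0001, -5.0956]
[0.0486, -0.0092, 0.006, 0.0003, 0.0001, -5.0956]
[0.0492, -0.0049, 0.006, 0.0003, 0.0001, -5.0956]
[0.0494, -0.0005, 0.006, 0.0003, 0.0001, -5.0956]
[0.0493, 0.0039, 0.006, 0.0003, 0.0001, -5.0956]
[0.0488, 0.0083, 0.006, 0.0003, 0.0001, -5.0956]
[0.0478, 0.0126, 0.006, 0.0003, 0.0001, -5.0956]
[0.0465, 0.0168, 0.006, 0.0003, 0.0001, -5.0956]
```

>>> step_arm:
  motion:
    - [0.0399, -0.0292, 0.006, 0, 0, -5.1]
    - [0.0423, -0.0256, 0.006, 0, 0, -5.1]
    - [0.0444, -0.0217, 0.006, 0, 0, -5.1]
    - [0.0462, -0.0177, 0.006, 0, 0, -5.1]
    - [0.0476, -0.0135, 0.006, 0, 0, -5.1]
  gripper: 0.014

```text
time: 1.72
eef_pos: [0.3628, -0.3029, 0.1621]
tcp_rot: [179.9, -0.0, 50.7]
wrist_force: [0.5, -0.3, 0.0]
finger_gap: 0.0442
grip_force: 0.0
```

>>> step_arm:
  motion:
    - [0.0486, -0.0092, 0.006, 0, 0, -5.1]
    - [0.0492, -0.0049, 0.006, 0, 0, -5.1]
    - [0.0494, -0.0005, 0.006, 0, 0, -5.1]
    - [0.0493, 0.0039, 0.006, 0, 0, -5.1]
    - [0.0488, 0.0083, 0.006, 0, 0, -5.1]

```text
time: 2.35
eef_pos: [0.4817, -0.0859, 0.1321]
tcp_rot: [179.9, 0.0, 76.2]
wrist_force: [0.4, -0.3, -0.1]
finger_gap: 0.0135
grip_force: 0.0
```

>>> step_arm:
  motion:
    - [0.0478, 0.0126, 0.006, 0, 0, -5.1]
    - [0.0465, 0.0168, 0.006, 0, 0, -5.1]
    - [0, 0, 0, 0, 0, 0]

```text
time: 2.72
eef_pos: [0.5295, 0.0019, 0.1195]
tcp_rot: [-180.0, -0.0, 86.5]
wrist_force: [-0.7, -0.3, 0.1]
finger_gap: 0.014
grip_force: 0.0
```

```bash
python3 -c "
from h import *
plan(0,-.045,.046,3)"
```

```text
now [0.5295 0.0019 0.1195] [ 0.0008 -0.0423] turn [-0.   -0.02  0.3 ]
[-0.0009, -0.0003, 0.0245, -0.0009, -0.0076, 0.0985]
[-0.0009, -0.0003, 0.0245, -0.0009, -0.0076, 0.0985]
[-0.0009, -0.0003, 0.0245, -0.0009, -0.0076, 0.0985]
```

>>> step_arm:
  motion:
    - [0, 0, 0.037, 0, 0, 0.3]
    - [0, 0, 0.036, 0, 0, 0]
    - [-0.015, 0, 0, 0, 0, 0]
    - [-0.02, 0, 0, 0, 0, 0]
    - [-0.02, 0, 0, 0, 0, 0]

```text
time: 3.35
eef_pos: [0.5253, -0.0578, 0.0489]
tcp_rot: [179.8, 0.0, 85.9]
wrist_force: [-0.4, 0.8, 1.2]
finger_gap: 0.0141
grip_force: 0.0
```

>>> step_arm:
  motion:
    - [-0.018, 0, 0, 0, 0, 0]
    - [-0.01, 0, 0, 0, 0, 0]
    - [-0.005, 0, 0, 0, 0, 0]
    - [0, 0, 0, 0, 0, 0]
    - [0, 0, 0, 0, 0, 0]

```text
time: 3.98
eef_pos: [0.5221, -0.088, 0.047]
tcp_rot: [-180.0, -0.0, 86.0]
wrist_force: [0.5, -0.6, 0.7]
finger_gap: 0.0143
grip_force: 0.0
```

```bash
python3 -c "
from h import *
o=manip.get_obs();print(pan(o['eef_pos']),o['eef_pos'],o['wrist_force'])
p=manip.get_image('top');P=pts(p,np.ones((400,640),bool));C=pan(P)
L=(P[:,2]>.058)&(P[:,2]<.07)&(abs(C[:,0])<.05)&(C[:,1]<-.06)&(C[:,1]>-.2); print(np.percentile(C[L],[5,50,95],axis=0))
cv2.imwrite('pics/t1.png',cv2.resize(p['image'][120:310,210:480,::-1],None,fx=2.9,fy=2.9,interpolation=2))
"
```

```text
[-0.00060237 -0.13251109] [ 0.52214995 -0.08801963  0.04700431] [ 0.52227656 -0.61741364  0.6791949 ]
[[-0.04056564 -0.08850877]
 [-0.00038649 -0.08585249]
 [ 0.03895767 -0.07602783]]
```

View pics/t1.png

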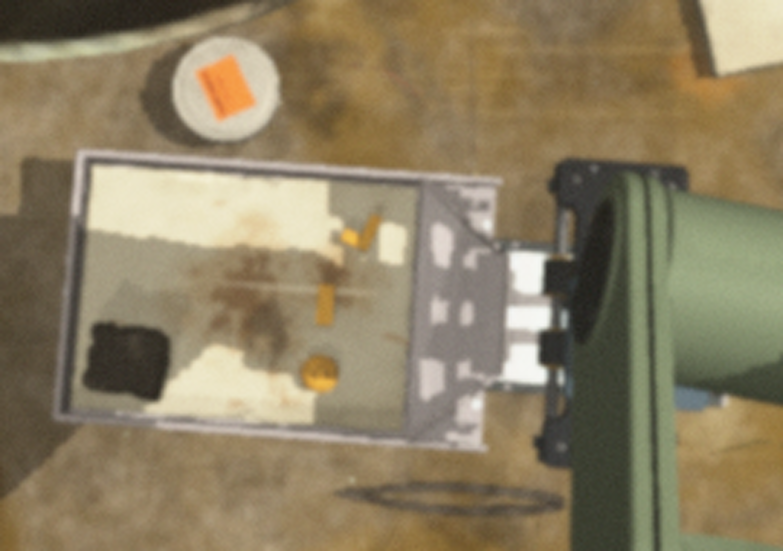

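```bash
python3 -c "
from h import *
p=manip.get_image('top');P=pts(p,np.ones((400,640),bool));C=pan(P)
for a in np.arange(-.2,-.05,.006):
    for x in (-.03,0.02):
        m=(abs(C[:,0]-x)<.008)&(abs(C[:,1]-a)<.003); 
        if m.any(): print(round(a,3),x,m.sum(),np.percentile(P[m,2],[10,50,90]).round(3),end=' | ')
    print()
s=manip.get_image('scene');cv2.imwrite('pics/s1.png',cv2.resize(s['image'][140:280,270:450,::-1],None,fx=4.2,fy=4.2,interpolation=2))
"
```

```text
-0.188 0.02 42 [0.43  0.436 0.441] | 
-0.182 -0.03 60 [0.471 0.475 0.48 ] | -0.182 0.02 70 [0.43  0.437 0.442] | 
-0.176 -0.03 88 [0.471 0.476 0.481] | -0.176 0.02 107 [0.427 0.435 0.441] | 
-0.17 -0.03 347 [0.435 0.46  0.479] | -0.17 0.02 44 [0.427 0.434 0.438] | 
-0.164 -0.03 78 [0.429 0.436 0.462] | -0.164 0.02 69 [0.428 0.435 0.438] | 
-0.158 -0.03 84 [0.428 0.435 0.439] | -0.158 0.02 69 [0.429 0.435 0.439] | 
-0.152 -0.03 81 [0.426 0.434 0.438] | -0.152 0.02 65 [0.431 0.435 0.439] | 
-0.146 -0.03 89 [0.426 0.433 0.438] | -0.146 0.02 68 [0.43  0.436 0.44 ] | 
-0.14 -0.03 77 [0.425 0.433 0.437] | -0.14 0.02 63 [0.432 0.436 0.44 ] | 
-0.134 -0.03 83 [0.423 0.432 0.437] | -0.134 0.02 73 [0.432 0.437 0.441] | 
-0.128 -0.03 82 [0.421 0.431 0.436] | -0.128 0.02 69 [0.432 0.437 0.441] | 
-0.122 -0.03 86 [0.42  0.431 0.436] | -0.122 0.02 70 [0.433 0.437 0.441] | 
-0.116 -0.03 81 [0.418 0.429 0.435] | -0.116 0.02 75 [0.433 0.438 0.441] | 
-0.11 -0.03 96 [0.045 0.426 0.435] | -0.11 0.02 86 [0.043 0.438 0.441] | 
-0.104 -0.03 107 [0.043 0.423 0.433] | -0.104 0.02 136 [0.043 0.434 0.441] | 
-0.098 -0.03 58 [0.042 0.166 0.43 ] | -0.098 0.02 140 [0.043 0.435 0.441] | 
-0.092 -0.03 78 [0.042 0.171 0.248] | -0.092 0.02 91 [0.042 0.436 0.447] | 
-0.086 -0.03 92 [0.003 0.066 0.487] | -0.086 0.02 119 [0.004 0.442 0.45 ] | 
-0.08 -0.03 104 [0.48  0.486 0.491] | -0.08 0.02 96 [0.005 0.445 0.451] | 
-0.074 -0.03 177 [0.243 0.481 0.49 ] | -0.074 0.02 195 [0.379 0.418 0.44 ] | 
-0.068 -0.03 256 [0.212 0.428 0.479] | -0.068 0.02 24 [0.037 0.04  0.042] | 
-0.062 -0.03 23 [0.038 0.039 0.041] | -0.062 0.02 24 [0.037 0.039 0.041] | 
-0.056 -0.03 23 [0.037 0.039 0.041] | -0.056 0.02 23 [0.038 0.039 0.04 ] | 
-0.05 -0.03 25 [0.038 0.039 0.04 ] | -0.05 0.02 23 [0.037 0.04  0.041] |
```

View pics/s1.png

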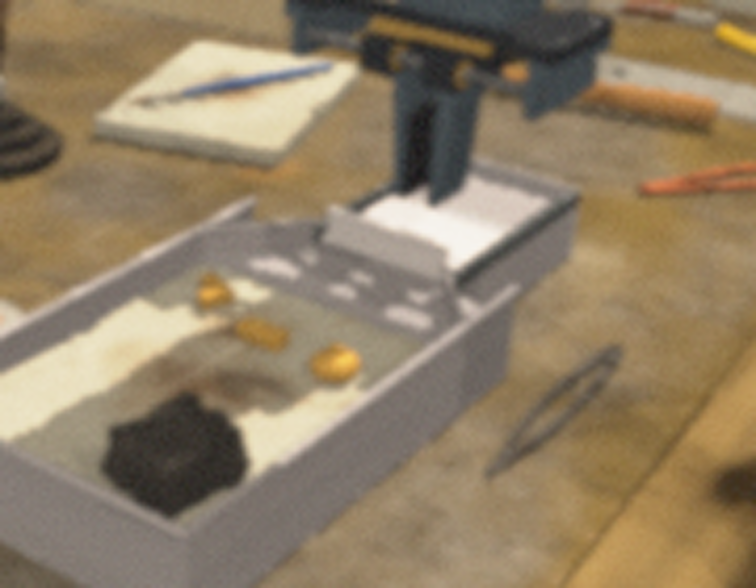

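>>> step_arm:
  motion:
    - [0, 0, -0.045, 0, 0, 0]
    - [0, 0, -0.01, 0, 0, 0]
    - [0.045, 0, 0, 0, 0, 0]
    - [0.047, 0, 0, 0, 0, 0]
    - [0, 0, 0, 0, 0, 0]

```text
time: 4.75
eef_pos: [0.5283, 0.0059, 0.1015]
tcp_rot: [-179.9, -0.0, 86.2]
wrist_force: [0.7, -0.2, -0.3]
finger_gap: 0.0137
grip_force: 0.0
```

>>> step_arm:
  motion:
    - [0, 0, 0.03, 0, 0, 0]
    - [0, 0, 0.026, 0, 0, 0]
    - [0, 0, 0, 0, 0, 0]
    - [0, 0, 0, 0, 0, 0]

```text
time: 5.25
eef_pos: [0.5293, 0.0029, 0.0466]
tcp_rot: [179.9, 0.0, 85.9]
wrist_force: [-0.0, 0.3, -0.1]
finger_gap: 0.0141
grip_force: 0.0
```

>>> step_arm:
  motion:
    - [-0.01, 0, 0, 0, 0, 0]
    - [-0.01, 0, 0, 0, 0, 0]
    - [-0.01, 0, 0, 0, 0, 0]

```text
time: 5.62
eef_pos: [0.5267, -0.0276, 0.0465]
tcp_rot: [179.9, 0.0, 85.9]
wrist_force: [-0.7, -0.3, -0.2]
finger_gap: 0.0143
grip_force: 0.0
```

```bash
python3 -c "
from h import *
o=manip.get_obs();print(pan(o['eef_pos']),o['eef_pos'],o['wrist_force'])
s=manip.get_image('scene');cv2.imwrite('pics/s2.png',cv2.resize(s['image'][140:280,270:450,::-1],None,fx=4.2,fy=4.2,interpolation=2))
P=pts(s,np.ones((400,640),bool));C=pan(P)
for a in np.arange(-.2,-.06,.006):
  m=(abs(C[:,0]+.034)<.006)&(abs(C[:,1]-a)<.003)&(P[:,2]<.08)
  if m.any(): print(round(a,3),m.sum(),P[m,2].max().round(3),end=' | ')
"
```

```text
[-6.93451667e-05 -7.19225858e-02] [ 0.52672686 -0.0276019   0.04651992] [-0.73709842 -0.26460011 -0.17193684]
-0.2 3 0.042 | -0.194 1 0.041 | -0.188 2 0.041 | -0.182 3 0.041 | -0.176 1 0.04 | -0.164 3 0.046 | -0.158 4 0.044 | -0.152 4 0.045 | -0.146 4 0.044 | -0.14 3 0.043 | -0.134 4 0.044 | -0.128 2 0.044 | -0.122 4 0.045 | -0.116 4 0.045 | -0.11 3 0.045 | -0.104 4 0.044 | -0.092 1 0.046 | -0.086 35 0.065 | -0.08 1 0.063 | -0.074 4 0.041 | -0.068 5 0.041 | -0.062 4 0.04 |
```

View pics/s2.png

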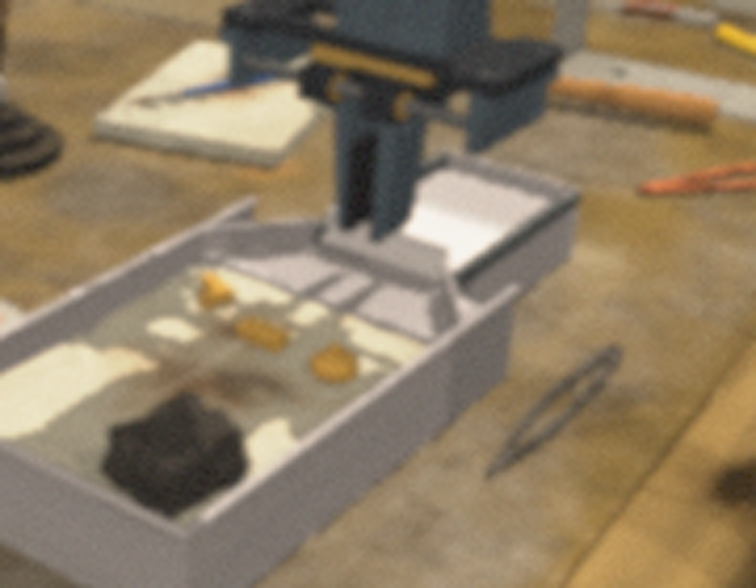

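```bash
python3 -c "
from h import *
o=manip.get_obs();e=np.array(o['eef_pos']);print(o['time'],e)
s=manip.get_image('scene');K,R,t=[np.array(s[k]) for k in 'KRt']
def pj(X): c=K@(R@X+t.reshape(3)); return c[:2]/c[2],c[2]
u,d=pj(e);print('tcp px',u,d,'crop',(u-[270,140])*4.2)
im=s['image'];v0,u0=193,357
for v in range(170,206,2):
  row=[]
  for uu in (354,358,362,366):
    z=s['range_z'][v,uu]; X=R.T@(np.linalg.inv(K)@np.array([uu*z,v*z,z])-t.reshape(3)); row.append([*pan(X).round(3),X[2].round(3)])
  print(v,row)
"
```

```text
5.675 [ 0.52655214 -0.02851574  0.04635203]
tcp px [358.70670873 201.93107407] 0.9231759659068244 crop [372.56817665 260.11051108]
170 [[np.float64(0.011), np.float64(-0.061), np.float64(0.131)], [np.float64(0.012), np.float64(-0.08), np.float64(0.125)], [np.float64(-0.014), np.float64(-0.055), np.float64(0.14)], [np.float64(-0.027), np.float64(-0.051), np.float64(0.144)]]
172 [[np.float64(0.011), np.float64(-0.061), np.float64(0.126)], [np.float64(0.008), np.float64(-0.075), np.float64(0.123)], [np.float64(-0.014), np.float64(-0.055), np.float64(0.135)], [np.float64(-0.02), np.float64(-0.064), np.float64(0.134)]]
174 [[np.float64(0.008), np.float64(-0.056), np.float64(0.124)], [np.float64(0.01), np.float64(-0.077), np.float64(0.117)], [np.float64(-0.015), np.float64(-0.055), np.float64(0.13)], [np.float64(-0.018), np.float64(-0.067), np.float64(0.127)]]
176 [[np.float64(0.008), np.float64(-0.058), np.float64(0.118)], [np.float64(0.009), np.float64(-0.077), np.float64(0.112)], [np.float64(-0.017), np.float64(-0.052), np.float64(0.127)], [np.float64(-0.02), np.float64(-0.065), np.floa
[... 2763 characters left out ...]
(-0.126), np.float64(0.016)], [np.float64(0.01), np.float64(-0.085), np.float64(0.044)], [np.float64(-0.003), np.float64(-0.083), np.float64(0.049)], [np.float64(-0.013), np.float64(-0.086), np.float64(0.051)]]
202 [[np.float64(0.016), np.float64(-0.077), np.float64(0.04)], [np.float64(0.043), np.float64(-0.141), np.float64(0.006)], [np.float64(-0.004), np.float64(-0.083), np.float64(0.044)], [np.float64(-0.013), np.float64(-0.086), np.float64(0.045)]]
204 [[np.float64(0.009), np.float64(-0.066), np.float64(0.04)], [np.float64(0.002), np.float64(-0.074), np.float64(0.039)], [np.float64(0.029), np.float64(-0.139), np.float64(0.005)], [np.float64(0.021), np.float64(-0.145), np.float64(0.005)]]
```

>>> step_arm:
  motion:
    - [0.015, 0, -0.005, 0, 0, 0]
    - [0.015, 0, 0.005, 0, 0, 0]
    - [0, 0, 0.01, 0, 0, 0]
    - [0, 0, 0.008, 0, 0, 0]
    - [0, 0, 0, 0, 0, 0]

```text
time: 6.35
eef_pos: [0.5278, 0.0033, 0.0269]
tcp_rot: [-179.9, 0.0, 85.9]
wrist_force: [-0.2, -0.2, 0.7]
finger_gap: 0.014
grip_force: 0.0
```

```bash
cat >> h.py <<'E'
def tip(s=None):
    o=manip.get_obs();e=np.array(o['eef_pos']);s=s or manip.get_image('scene')
    P=pts(s,np.ones((400,640),bool));C=pan(P)-pan(e)
    m=(abs(C[:,0])<.019)&(abs(C[:,1]-.014)<.006)&(P[:,2]<.16)
    print("tcp",pan(e).round(4),e[2].round(4),"F",np.round(o['wrist_force'],1),"face z",np.sort(P[m,2])[:40].round(3))
E
python3 -c "
from h import *
print(manip.grasp_offset); tip()"
```

```text
0.0188
tcp [-0.0011 -0.041 ] 0.0269 F [-0.2 -0.2  0.7] face z [0.034 0.036 0.036 0.036 0.037 0.037 0.037 0.037 0.037 0.038 0.038 0.038
 0.039 0.039 0.039 0.039 0.039 0.039 0.04  0.04  0.04  0.04  0.04  0.04
 0.04  0.04  0.04  0.04  0.04  0.04  0.04  0.04  0.04  0.04  0.04  0.041
 0.041 0.041 0.041 0.041]
```

>>> step_arm:
  motion:
    - [0, 0, 0.004, 0, 0, 0]
    - [0, 0, 0, 0, 0, 0]

```text
time: 6.65
eef_pos: [0.5286, 0.0031, 0.0239]
tcp_rot: [-180.0, 0.0, 85.9]
wrist_force: [0.2, -0.6, 0.6]
finger_gap: 0.0138
grip_force: 0.0
```

>>> step_arm:
  motion:
    - [0, 0, 0.003, 0, 0, 0]
    - [0, 0, 0, 0, 0, 0]

```text
time: 6.9
eef_pos: [0.5286, 0.0033, 0.0209]
tcp_rot: [-180.0, 0.0, 85.9]
wrist_force: [0.4, 0.2, 0.1]
finger_gap: 0.0139
grip_force: 0.0
```

>>> step_arm:
  motion:
    - [0, 0, 0.002, 0, 0, 0]
    - [0, 0, 0, 0, 0, 0]

```text
time: 7.15
eef_pos: [0.5286, 0.0033, 0.0189]
tcp_rot: [-180.0, 0.0, 85.9]
wrist_force: [0.7, -0.4, -0.4]
finger_gap: 0.0139
grip_force: 0.0
```

>>> step_arm:
  motion:
    - [0, 0, 0.002, 0, 0, 0]
    - [0, 0, 0, 0, 0, 0]

```text
time: 7.4
eef_pos: [0.5289, 0.0033, 0.0179]
tcp_rot: [180.0, 0.0, 85.9]
wrist_force: [-1.4, -0.8, 6.3]
finger_gap: 0.0141
grip_force: 3.1
```

>>> step_arm:
  motion:
    - [0, 0, -0.008, 0, 0, 0]
    - [-0.01, 0, 0, 0, 0, 0]
    - [-0.015, 0, 0, 0, 0, 0]
    - [-0.015, 0, 0, 0, 0, 0]
    - [-0.015, 0, 0, 0, 0, 0]

```text
time: 8.02
eef_pos: [0.5247, -0.0526, 0.025]
tcp_rot: [-180.0, -0.0, 85.9]
wrist_force: [0.2, 1.3, -0.5]
finger_gap: 0.014
grip_force: 1.0
```

>>> step_arm:
  motion:
    - [-0.015, 0, 0, 0, 0, 0]
    - [-0.012, 0, 0, 0, 0, 0]
    - [-0.01, 0, 0, 0, 0, 0]
    - [0, 0, 0, 0, 0, 0]
    - [0, 0, 0, 0, 0, 0]

```text
time: 8.65
eef_pos: [0.5222, -0.0886, 0.025]
tcp_rot: [180.0, 0.0, 85.9]
wrist_force: [0.7, 2.1, -0.2]
finger_gap: 0.0142
grip_force: 0.8
```

```bash
python3 -c "
from h import *
s=manip.get_image('scene');tip(s)
P=pts(s,np.ones((400,640),bool));C=pan(P)
m=(abs(abs(C[:,0])-.034)<.006)&(P[:,2]>.05)&(P[:,2]<.066)&(C[:,1]<-.07)&(C[:,1]>-.19);print('lip',m.sum(),np.percentile(C[m,1],[10,50,90]))
"
```

```text
tcp [-0.0005 -0.1331] 0.025 F [ 1.2  0.3 -1.5] face z [0.047 0.048 0.048 0.048 0.048 0.05  0.05  0.05  0.051 0.051 0.051 0.051
 0.052 0.052 0.052 0.052 0.053 0.054 0.054 0.054 0.054 0.054 0.054 0.055
 0.055 0.056 0.056 0.056 0.056 0.057 0.057 0.057 0.057 0.058 0.058 0.059
 0.059 0.06  0.06  0.06 ]
lip 27 [-0.15209468 -0.15002108 -0.14808859]
```

>>> step_arm:
  motion:
    - [0.005, 0, -0.02, 0, 0, 0]
    - [0.01, 0, -0.02, 0, 0, 0]
    - [0.05, 0, 0, 0, 0, 0]
    - [0.055, 0, 0, 0, 0, 0]
    - [0.05, 0, 0, 0, 0, 0]

```text
time: 9.32
eef_pos: [0.5341, 0.0822, 0.0651]
tcp_rot: [180.0, 0.1, 86.0]
wrist_force: [0.5, -0.1, -0.2]
finger_gap: 0.0141
grip_force: 0.0
```

>>> step_arm:
  motion:
    - [0.04, 0, 0, 0, 0, 0]
    - [0, 0, 0, 0, 0, 0]
    - [0, 0, 0.024, 0, 0, 0]
    - [0, 0, 0.02, 0, 0, 0]
    - [0, 0, 0, 0, 0, 0]

```text
time: 9.95
eef_pos: [0.5359, 0.1195, 0.0199]
tcp_rot: [-179.8, 0.1, 85.9]
wrist_force: [-0.2, -0.3, 0.3]
finger_gap: 0.014
grip_force: 0.0
```

```bash
python3 -c "
from h import *
o=manip.get_obs();print(pan(o['eef_pos']),o['eef_pos'])"
```

```text
[-0.00076949  0.07550494] [0.53587101 0.11954344 0.01986207]
```

>>> step_arm:
  motion:
    - [-0.01, 0, 0, 0, 0, 0]
    - [-0.018, 0, 0, 0, 0, 0]
    - [-0.018, 0, 0, 0, 0, 0]
    - [-0.018, 0, 0, 0, 0, 0]
    - [-0.018, 0, 0, 0, 0, 0]

```text
time: 10.58
eef_pos: [0.5312, 0.0377, 0.0212]
tcp_rot: [180.0, 0.0, 85.9]
wrist_force: [1.1, 0.4, -0.4]
finger_gap: 0.0141
grip_force: 0.3
```

>>> step_arm:
  motion:
    - [-0.018, 0, 0, 0, 0, 0]
    - [-0.018, 0, 0, 0, 0, 0]
    - [-0.018, 0, 0, 0, 0, 0]
    - [-0.018, 0, 0, 0, 0, 0]
    - [-0.008, 0, 0, 0, 0, 0]

```text
time: 11.2
eef_pos: [0.5254, -0.0419, 0.0209]
tcp_rot: [-180.0, 0.0, 85.9]
wrist_force: [0.1, -0.7, 0.0]
finger_gap: 0.0142
grip_force: 0.0
```

>>> step_arm:
  motion:
    - [0, 0, 0, 0, 0, 0]
    - [0.005, 0, -0.02, 0, 0, 0]
    - [0.02, -0.01, -0.02, 0, 0, 0]
    - [0.05, -0.02, 0, 0, 0, 0]
    - [0.055, -0.018, 0, 0, 0, 0]

```text
time: 11.82
eef_pos: [0.4867, 0.094, 0.0614]
tcp_rot: [179.9, -0.0, 85.9]
wrist_force: [-0.2, 0.1, 0.1]
finger_gap: 0.0142
grip_force: 0.0
```

>>> step_arm:
  motion:
    - [0.035, 0, 0, 0, 0, 0]
    - [0, 0, 0, 0, 0, 0]

```text
time: 12.08
eef_pos: [0.4894, 0.13, 0.0612]
tcp_rot: [180.0, -0.0, 86.2]
wrist_force: [0.2, -0.1, -0.1]
finger_gap: 0.0142
grip_force: 0.0
```

```bash
cat >> h.py <<'E'
def look(name):
    o=manip.get_obs();print(o['time'],pan(o['eef_pos']).round(4),o['eef_pos'].round(4) if hasattr(o['eef_pos'],'round') else o['eef_pos'])
    from scipy.cluster.hierarchy import fclusterdata
    for n in ("top","scene"):
        p=manip.get_image(n); U=p["range_z"]>0; P=pts(p,U); C=pan(P); im=p["image"][U].astype(int)
        b=((im[:,0]-im[:,2])>70)&(im[:,0]>1.5*im[:,2])&(abs(C[:,0])<.088)&(C[:,1]<.12)&(C[:,1]>-.16)&(P[:,2]<.062)
        if b.sum()<3: continue
        l=fclusterdata(C[b],.008,criterion='distance',method='single')
        for k in set(l):
            if (l==k).sum()>6: c=C[b][l==k]; print(n,len(c),c.mean(0).round(3),c.min(0).round(3),c.max(0).round(3),"z",np.median(P[b][l==k,2]).round(3))
        cv2.imwrite(f"pics/{name}_{n}.png",cv2.resize(p['image'][120:310,210:480,::-1],None,fx=2.9,fy=2.9,interpolation=2))
E
python3 -c "
from h import *
look('a')"
```

```text
12.075 [-0.0478  0.0828] [0.4894 0.13   0.0612]
top 74 [-0.004 -0.09 ] [-0.017 -0.097] [ 0.01  -0.085] z 0.015
top 101 [0.049 0.015] [0.037 0.003] [0.063 0.03 ] z 0.048
top 59 [0.021 0.032] [0.012 0.024] [0.029 0.041] z 0.037
scene 49 [0.049 0.017] [0.04  0.004] [0.063 0.031] z 0.048
scene 25 [0.026 0.035] [0.017 0.024] [0.035 0.046] z 0.038
scene 136 [0.003 0.091] [-0.029  0.074] [0.033 0.112] z 0.039
scene 84 [-0.051  0.042] [-0.06   0.022] [-0.038  0.052] z 0.049
```

>>> step_arm:
  motion:
    - [0, 0, 0.022, 0, 0, 0]
    - [0, 0, 0.018, 0, 0, 0]
    - [0, 0, 0, 0, 0, 0]
    - [-0.013, 0, 0, 0, 0, 0]
    - [-0.015, 0, 0, 0, 0, 0]

```text
time: 12.8
eef_pos: [0.4879, 0.0984, 0.0218]
tcp_rot: [179.9, -0.0, 85.9]
wrist_force: [0.5, 0.4, 0.6]
finger_gap: 0.014
grip_force: 0.1
```

>>> step_arm:
  motion:
    - [-0.015, 0.004, 0, 0, 0, 0]
    - [-0.015, 0.006, 0, 0, 0, 0]
    - [-0.015, 0.006, 0, 0, 0, 0]
    - [-0.015, 0.006, 0, 0, 0, 0]
    - [-0.015, 0.006, 0, 0, 0, 0]

```text
time: 13.42
eef_pos: [0.5104, 0.0217, 0.021]
tcp_rot: [180.0, 0.0, 85.9]
wrist_force: [0.4, 2.2, 1.0]
finger_gap: 0.014
grip_force: 0.5
```

```bash
python3 -c "
from h import *
look('b')"
```

```text
13.425 [-0.0196 -0.0239] [0.5104 0.0217 0.021 ]
top 15 [0.047 0.013] [0.039 0.011] [0.053 0.015] z 0.049
top 46 [0.022 0.083] [0.013 0.075] [0.031 0.088] z 0.038
scene 14 [0.022 0.08 ] [0.016 0.074] [0.032 0.084] z 0.038
scene 8 [0.023 0.042] [0.018 0.038] [0.027 0.046] z 0.039
scene 50 [0.048 0.017] [0.039 0.006] [0.064 0.031] z 0.048
```

>>> step_arm:
  motion:
    - [-0.015, 0.006, 0, 0, 0, 0]
    - [-0.015, 0.005, 0, 0, 0, 0]
    - [-0.015, 0.003, 0, 0, 0, 0]
    - [-0.015, 0, 0, 0, 0, 0]
    - [0, 0, 0, 0, 0, 0]

```text
time: 14.15
eef_pos: [0.5195, -0.0393, 0.021]
tcp_rot: [-180.0, 0.0, 85.8]
wrist_force: [0.1, 0.2, 0.1]
finger_gap: 0.014
grip_force: 0.0
```

>>> step_arm:
  motion:
    - [0.005, 0, -0.02, 0, 0, 0]
    - [0.01, 0.01, -0.02, 0, 0, 0]
    - [0.05, 0.02, 0, 0, 0, 0]
    - [0.05, 0.02, 0, 0, 0, 0]
    - [0.035, 0.006, 0, 0, 0, 0]

```text
time: 14.78
eef_pos: [0.5873, 0.1099, 0.0611]
tcp_rot: [179.9, -0.0, 86.0]
wrist_force: [0.5, -0.1, -0.5]
finger_gap: 0.0142
grip_force: 0.0
```

```bash
python3 -c "
from h import *
look('c')"
```

```text
14.775 [0.0512 0.0693] [0.5873 0.1099 0.0611]
top 111 [0.03  0.023] [-0.001  0.012] [0.052 0.032] z 0.039
top 109 [-0.006 -0.087] [-0.02  -0.097] [ 0.01  -0.078] z 0.035
scene 151 [0.003 0.09 ] [-0.032  0.067] [0.033 0.115] z 0.039
scene 50 [0.049 0.017] [0.039 0.005] [0.066 0.029] z 0.048
scene 38 [0.023 0.033] [0.013 0.023] [0.033 0.044] z 0.038
scene 11 [-0.008 -0.086] [-0.012 -0.095] [-0.002 -0.079] z 0.038
```

>>> step_arm:
  motion:
    - [0, -0.001, 0.022, 0, 0, 0]
    - [0, 0, 0.018, 0, 0, 0]
    - [0, 0, 0, 0, 0, 0]
    - [-0.013, 0, 0, 0, 0, 0]
    - [-0.015, 0, 0, 0, 0, 0]

```text
time: 15.5
eef_pos: [0.5837, 0.0785, 0.022]
tcp_rot: [179.9, 0.0, 85.9]
wrist_force: [-0.3, 0.0, -0.3]
finger_gap: 0.0138
grip_force: 0.1
```

>>> step_arm:
  motion:
    - [-0.015, -0.003, 0, 0, 0, 0]
    - [-0.015, -0.005, 0, 0, 0, 0]
    - [-0.015, -0.006, 0, 0, 0, 0]
    - [-0.015, -0.007, 0, 0, 0, 0]
    - [-0.015, -0.007, 0, 0, 0, 0]

```text
time: 16.12
eef_pos: [0.5494, 0.0059, 0.0211]
tcp_rot: [180.0, 0.0, 85.9]
wrist_force: [-0.0, 0.9, 1.1]
finger_gap: 0.0141
grip_force: 0.5
```

```bash
python3 -c "
from h import *
look('d')"
```

```text
16.125 [ 0.0203 -0.037 ] [0.5494 0.0059 0.0211]
top 35 [0.02  0.033] [0.014 0.028] [0.027 0.037] z 0.038
scene 10 [0.019 0.031] [0.013 0.026] [0.025 0.035] z 0.039
scene 11 [-0.007 -0.087] [-0.011 -0.093] [-0.002 -0.079] z 0.038
```

View pics/d_top.png

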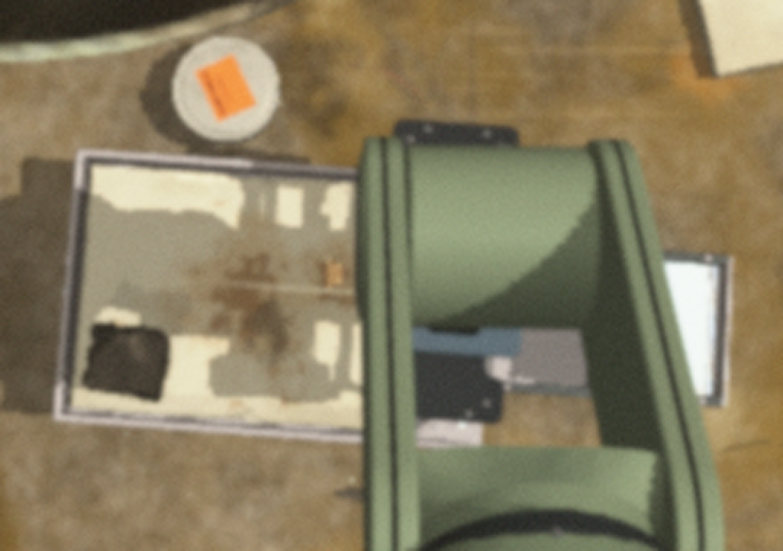

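>>> step_arm:
  motion:
    - [-0.018, 0, 0, 0, 0, 0]
    - [-0.025, 0, 0, 0, 0, 0]
    - [-0.007, 0, 0, 0, 0, 0]
    - [0, 0, 0, 0, 0, 0]
    - [0.01, 0, -0.02, 0, 0, 0]

```text
time: 16.85
eef_pos: [0.5459, -0.0328, 0.0399]
tcp_rot: [-179.8, -0.0, 85.9]
wrist_force: [0.4, 0.1, -0.6]
finger_gap: 0.0142
grip_force: 0.0
```

>>> step_arm:
  motion:
    - [0.03, -0.005, -0.03, 0, 0, 0]
    - [0.05, -0.005, -0.01, 0, 0, 0]
    - [0.06, -0.01, 0, 0, 0, 0]
    - [0.02, 0, 0, 0, 0, 0]
    - [0, 0, 0, 0, 0, 0]

```text
time: 17.48
eef_pos: [0.5386, 0.1291, 0.0809]
tcp_rot: [180.0, 0.0, 86.1]
wrist_force: [-0.0, -0.1, -0.0]
finger_gap: 0.014
grip_force: 0.0
```

```bash
python3 -c "
from h import *
look('e')
i=cv2.imread('pics/e_top.png')[180:460,380:760]
a=cv2.resize(i,None,fx=2,fy=2,interpolation=2)
cv2.imwrite('pics/e_crop.png',a)"
```

```text
17.475 [0.0013 0.0853] [0.5386 0.1291 0.0809]
top 182 [ 0.005 -0.094] [-0.02  -0.117] [ 0.036 -0.078] z 0.028
scene 151 [0.003 0.091] [-0.032  0.075] [0.032 0.114] z 0.039
scene 37 [0.023 0.032] [0.013 0.023] [0.034 0.044] z 0.038
scene 11 [-0.007 -0.087] [-0.012 -0.095] [-0.002 -0.079] z 0.037
```

View pics/e_crop.png

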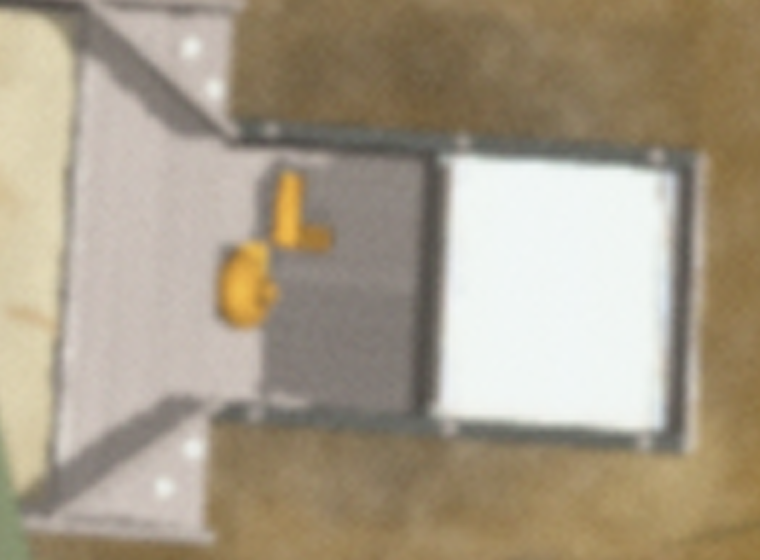

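```bash
python3 -c "
from h import *
p=manip.get_image('top'); U=p['range_z']>0; P=pts(p,U); C=pan(P); im=p['image'][U].astype(int)
b=((im[:,0]-im[:,2])>70)&(abs(C[:,0])<.05)&(C[:,1]<-.07)&(C[:,1]>-.16)
for a in np.arange(-.076,-.12,-.004):
  print(round(a,3),end=': ')
  for x in np.arange(-.024,.04,.004):
    m=b&(abs(C[:,0]-x)<.002)&(abs(C[:,1]-a)<.002); print('%3d'%(1000*np.median(P[m,2])) if m.any() else ' --',end=' ')
  print()
"
```

```text
-0.076:  --  --  --  --  36  35  --  --  --  --  --  --  --  --  --  -- 
-0.08:  --  --  35  37  37  38  36  33  --  --  --  --  --  --  --  -- 
-0.084:  --  31  36  38  37  38  34  33  --  --  --  --  --  --  --  -- 
-0.088:  --  31  33  35  35  36  35  33  14  --  --  --  --  --  --  -- 
-0.092:  --  --  31  32  37  37  30  17  16  --  --  --  --  --  --  -- 
-0.096:  --  --  --  35  33  27  --  16  14  16  --  13  --  --  --  -- 
-0.1:  --  --  --  --  --  --  --  --  --  12  12  14  12  12  12  12 
-0.104:  --  --  --  --  --  --  --  --  --  12  13  11  12  13  12  12 
-0.108:  --  --  --  --  --  --  --  --  --  14  13  12  11  --  --  -- 
-0.112:  --  --  --  --  --  --  --  --  --  12  12  --  --  --  --  -- 
-0.116:  --  --  --  --  --  --  --  --  --  14  14  --  --  --  --  --
```

>>> step_arm:
  motion:
    - [-0.06, 0.01, 0, 0, 0, 0]
    - [-0.06, 0.01, 0, 0, 0, 0]
    - [-0.06, 0.006, 0, 0, 0, 0]
    - [0, 0, 0.015, 0, 0, 0]
    - [0, 0, 0, 0, 0, 0]
  gripper: 0.0
  force: 10

```text
time: 18.25
eef_pos: [0.5502, -0.0543, 0.0647]
tcp_rot: [-179.8, -0.0, 85.8]
wrist_force: [-0.2, -0.7, 1.1]
finger_gap: 0.0004
grip_force: 0.0
```

```bash
python3 -c "
from h import *
tip(); print(manip.get_obs()['finger_gap'])"
```

```text
tcp [ 0.0251 -0.097 ] 0.0647 F [-0.2 -0.7  1.1] face z [0.088 0.088 0.089 0.09  0.09  0.091 0.092 0.092 0.092 0.093 0.093 0.094
 0.094 0.094 0.094 0.095 0.095 0.095 0.096 0.096 0.096 0.097 0.097 0.097
 0.097 0.099 0.099 0.099 0.1   0.1   0.1   0.1   0.101 0.101 0.101 0.102
 0.102 0.103 0.103 0.103]
0.0003641509976009154
```

Offset of about +22 mm confirmed again. Descend to real ~0.025 (down 0.062), shifted 2 mm to +x first.

>>> step_arm:
  motion:
    - [0, 0.003, 0, 0, 0, 0]
    - [0, 0, 0.025, 0, 0, 0]
    - [0, 0, 0.02, 0, 0, 0]
    - [0, 0, 0.016, 0, 0, 0]
    - [0, 0, 0, 0, 0, 0]

```text
time: 18.92
eef_pos: [0.5541, -0.0529, 0.0042]
tcp_rot: [-179.9, -0.0, 86.0]
wrist_force: [-0.1, -0.5, 0.4]
finger_gap: 0.0007
grip_force: 0.0
```

>>> step_arm:
  motion:
    - [0, -0.007, 0, 0, 0, 0]
    - [0, -0.007, 0, 0, 0, 0]
    - [0, -0.007, 0, 0, 0, 0]
    - [0, -0.006, 0, 0, 0, 0]
    - [0, 0, 0, 0, 0, 0]

```text
time: 19.55
eef_pos: [0.5274, -0.0518, 0.0053]
tcp_rot: [180.0, 0.0, 85.9]
wrist_force: [0.8, 0.7, 0.6]
finger_gap: 0.0002
grip_force: 0.0
```

>>> step_arm:
  motion:
    - [0, 0.004, 0, 0, 0, 0]
    - [0, 0, -0.03, 0, 0, 0]
    - [0, 0, -0.03, 0, 0, 0]
    - [0.04, 0, -0.02, 0, 0, 0]
    - [0.06, 0, 0, 0, 0, 0]

```text
time: 20.18
eef_pos: [0.5413, 0.0478, 0.0871]
tcp_rot: [179.7, -0.0, 85.7]
wrist_force: [1.2, 0.6, -0.6]
finger_gap: 0.0005
grip_force: 0.0
```

>>> step_arm:
  motion:
    - [0.06, 0, 0, 0, 0, 0]
    - [0, 0, 0, 0, 0, 0]

```text
time: 20.42
eef_pos: [0.5438, 0.1113, 0.0851]
tcp_rot: [179.9, -0.1, 86.2]
wrist_force: [1.1, -0.9, -0.2]
finger_gap: 0.0005
grip_force: 0.0
```

```bash
python3 -c "
from h import *
look('f')
p=manip.get_image('top'); U=p['range_z']>0; P=pts(p,U); C=pan(P); im=p['image'][U].astype(int)
b=((im[:,0]-im[:,2])>70)&(abs(C[:,0])<.05)&(C[:,1]<-.07)&(C[:,1]>-.16)
for a in np.arange(-.076,-.13,-.004):
  print(round(a,3),end=': ')
  for x in np.arange(-.044,.044,.004):
    m=b&(abs(C[:,0]-x)<.002)&(abs(C[:,1]-a)<.002); print('%3d'%(1000*np.median(P[m,2])) if m.any() else ' --',end=' ')
  print()
L=(P[:,2]>.055)&(P[:,2]<.068)&(abs(C[:,0])<.04)&(C[:,1]<-.08)&(C[:,1]>-.2);print('lip',np.percentile(C[L,1],[5,50,95]))
"
```

```text
20.425 [0.0077 0.0678] [0.5438 0.1113 0.0851]
top 213 [ 0.001 -0.095] [-0.024 -0.117] [ 0.036 -0.079] z 0.023
scene 149 [0.004 0.09 ] [-0.031  0.069] [0.032 0.11 ] z 0.039
scene 42 [0.022 0.033] [0.003 0.019] [0.034 0.043] z 0.038
-0.076:  --  --  --  --  --  --  --  --  --  --  --  --  --  --  --  --  --  --  --  --  --  -- 
-0.08:  --  --  --  --  --  --  24  26  25  26  25  --  --  --  --  --  --  --  --  --  --  -- 
-0.084:  --  --  --  --  --  23  25  25  28  27  25  23  --  16  --  --  --  --  --  --  --  -- 
-0.088:  --  --  --  --  --  22  27  33  31  29  26  18  14  17  --  --  --  --  --  --  --  -- 
-0.092:  --  --  --  --  --  23  25  27  28  26  26  20  16  14  --  --  --  --  --  --  --  -- 
-0.096:  --  --  --  --  --  24  24  26  26  26  22  16  15  13  13  --  --  --  --  --  --  -- 
-0.1:  --  --  --  --  --  --  24  22  24  22  --  --  --  --  12  12  12  12  14  11  10  -- 
-0.104:  --  --  --  --  --  --  --  --  --  --   6  --  --  --  10  12  12  12  12  13  12  -- 
-0.108:  --  --  --  --  --  --  --  --  --  --  --  --  --  --  13  11  10   9  --  --  --  -- 
-0.112:  --  --  --  --  --  --  --  --  --  --  --  --  --  --  12  12  --  --  --  --  --  -- 
-0.116:  --  --  --  --  --  --  --  --  --  --  --  --  --  --  12  11  --  --  --  --  --  -- 
-0.12:  --  --  --  --  --  --  --  --  --  --  --  --  --  --  --  --  --  --  --  --  --  -- 
-0.124:  --  --  --  --  --  --  --  --  --  --  --  --  --  --  --  --  --  --  --  --  --  -- 
-0.128:  --  --  --  --  --  --  --  --  --  --  --  --  --  --  --  --  --  --  --  --  --  -- 
lip [-0.15339211 -0.15060505 -0.14874552]
```

>>> step_arm:
  motion:
    - [-0.06, -0.004, 0, 0, 0, 0]
    - [-0.06, -0.004, 0, 0, 0, 0]
    - [-0.06, 0, 0, 0, 0, 0]
    - [-0.06, 0, 0, 0, 0, 0]
    - [-0.014, 0, 0, 0, 0, 0]

```text
time: 21.2
eef_pos: [0.5161, -0.1499, 0.0851]
tcp_rot: [180.0, 0.0, 85.5]
wrist_force: [0.3, 0.2, 0.4]
finger_gap: 0.0003
grip_force: 0.0
```

>>> step_arm:
  motion:
    - [0, 0, 0.03, 0, 0, 0]
    - [0, 0, 0.02, 0, 0, 0]
    - [0, 0, 0.01, 0, 0, 0]
    - [0, 0, 0, 0, 0, 0]

```text
time: 21.7
eef_pos: [0.5167, -0.1452, 0.0247]
tcp_rot: [-179.9, -0.0, 85.9]
wrist_force: [-0.2, -0.4, 0.1]
finger_gap: 0.0007
grip_force: 0.0
```

```bash
python3 -c "
from h import *
tip()"
```

```text
tcp [-0.0022 -0.1899] 0.0247 F [-0.2 -0.4  0.1] face z [0.052 0.054 0.055 0.055 0.055 0.055 0.056 0.057 0.058 0.058 0.058 0.058
 0.058 0.059 0.059 0.06  0.061 0.061 0.061 0.062 0.062 0.062 0.063 0.063
 0.063 0.063 0.064 0.064 0.064 0.065 0.065 0.065 0.066 0.066 0.068 0.069
 0.069 0.069 0.069 0.069]
```

Push +y by ~0.093.

>>> step_arm:
  motion:
    - [0.015, 0, 0, 0, 0, 0]
    - [0.018, 0, 0, 0, 0, 0]
    - [0.018, 0, 0, 0, 0, 0]
    - [0.015, 0, 0, 0, 0, 0]
    - [0.012, 0, 0, 0, 0, 0]

```text
time: 22.38
eef_pos: [0.523, -0.0662, 0.0252]
tcp_rot: [180.0, 0.0, 86.0]
wrist_force: [1.7, -2.3, 1.1]
finger_gap: 0.0006
grip_force: 0.9
```

>>> step_arm:
  motion:
    - [0.008, 0, 0, 0, 0, 0]
    - [0.005, 0, 0, 0, 0, 0]
    - [0.002, 0, 0, 0, 0, 0]
    - [0, 0, 0, 0, 0, 0]
    - [0, 0, 0, 0, 0, 0]

```text
time: 23.0
eef_pos: [0.5236, -0.0545, 0.0251]
tcp_rot: [180.0, 0.2, 86.0]
wrist_force: [-0.2, -8.6, 1.2]
finger_gap: 0.0006
grip_force: 4.1
```

```bash
cat >> h.py <<'E'
def lip():
    for n in ("scene","top"):
        s=manip.get_image(n); P=pts(s,np.ones((400,640),bool));C=pan(P)
        m=(abs(abs(C[:,0])-.03)<.01)&(P[:,2]>.058)&(P[:,2]<.066)&(C[:,1]<-.06)&(C[:,1]>-.16);print(n,'lip',m.sum(),np.percentile(C[m,1],[10,50,90]).round(4) if m.any() else '')
E
python3 -c "
from h import *
o=manip.get_obs();print(pan(o['eef_pos']),o['wrist_force']);lip()"
```

```text
[-0.0013552  -0.09894806] [-0.22376878 -8.59585641  1.18846263]
scene lip 43 [-0.0779 -0.0757 -0.0742]
top lip 0
```

>>> step_arm:
  motion:
    - [0.003, 0, 0, 0, 0, 0]
    - [0, 0, 0, 0, 0, 0]

```text
time: 23.35
eef_pos: [0.5237, -0.0543, 0.0252]
tcp_rot: [180.0, 0.5, 86.1]
wrist_force: [-1.3, -18.8, 1.5]
finger_gap: 0.0005
grip_force: 9.3
```

>>> step_arm:
  motion:
    - [-0.015, 0, 0, 0, 0, 0]
    - [-0.01, 0, -0.01, 0, 0, 0]
    - [0, 0, -0.04, 0, 0, 0]
    - [-0.06, 0, -0.05, 0, 0, 0]
    - [-0.06, 0, -0.02, 0, 0, 0]

```text
time: 23.98
eef_pos: [0.5157, -0.182, 0.1379]
tcp_rot: [179.8, 0.0, 86.1]
wrist_force: [0.7, -0.4, 0.4]
finger_gap: 0.0009
grip_force: 0.0
```

>>> step_arm:
  motion:
    - [-0.06, 0, 0, 0, 0, 0]
    - [-0.06, 0, 0, 0, 0, 0]
    - [0, 0, 0, 0, 0, 0]
    - [0, 0, 0, 0, 0, 0]

```text
time: 24.48
eef_pos: [0.5057, -0.3005, 0.1348]
tcp_rot: [-180.0, -0.1, 85.9]
wrist_force: [-0.5, 0.1, 1.2]
finger_gap: 0.0002
grip_force: 0.0
```

```bash
python3 -c "
from h import *
o=manip.get_obs();print(o['time'],pan(o['eef_pos']),o['wrist_force']);lip()
p=manip.get_image('top');cv2.imwrite('pics/g.png',cv2.resize(p['image'][120:310,210:480,::-1],None,fx=2.9,fy=2.9,interpolation=2))"
```

```text
24.475 [-0.00285129 -0.34565143] [-0.51720862  0.11722813  1.17745567]
scene lip 41 [-0.0782 -0.0759 -0.0736]
top lip 49 [-0.0786 -0.0766 -0.0747]
```

View pics/g.png

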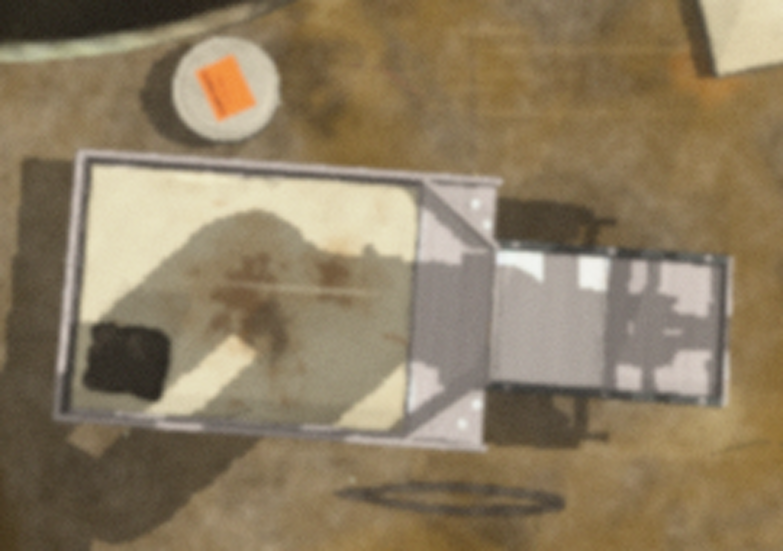

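The picture shows the lid shut, with its lip against the throat at about pixel (493, 320). The board is clear of brass, and the charcoal, tin and tweezers are where they started.

```bash
python3 -c "
from workcell import manip
print(manip.sign_off())"
```

```text
the job is handed in; nothing more can be done
None
```

The job is handed in at about 24.5 s of the 67 s: all three offcuts are in the scrap box, the lid is pushed against its shut stop, and the charcoal, tin and tweezers look unmoved; sign-off returned no verdict.

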